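# Index the specimen carriage at the lens station

## Task

Push the sliding carriage along its track with the fingertips, against its upright tab, until it clicks into the notch at the station with the round lens barrel, not the one with the flat rectangular lamp panel, and leave it resting there. Only push, gently: do not pinch the tab or lift anything; the specimen cup rides along upright in its tray, untouched, and the things standing around stay where they are.

Things in the scene. Friction and masses are not known exactly. Their poses are not given: they have to be found in the camera images.
- carriage: grey carriage, captive on the track, slides only along the track's y: 72 x 72 mm plate (top 20 mm above the bench) with a round tray, an upright push tab on its near (-x) side, a spring roller on its far side. Origin at bench height under the tray's centre, axes parallel to the track's. Travel 178 mm either way from its start; 0.35 kg; sliding takes about 2 N plus 8 N per m/s
- push_tab (a point): middle of the top edge of the upright push tab, 65 mm above the bench, 70 mm to the near side of the carriage's origin. Plate 30 mm wide (x), 10 mm thick (y); push either 30 mm wide face, free from 22 to 65 mm above the bench. The cup is 26 mm behind it, its top 85 mm high. Below the tab's path is bare bench; only the carriage's own 20 mm high, 30 mm wide arm joins the tab
- track: aluminium track, 90 x 500 mm base plate 6 mm thick with two steel guide rods and an end block 24 mm high at each end; origin at bench height under its middle, y along the track, x across it away from the robot. Fixed to the bench
- lens_station_notch (a point): point midway between the two detent posts of the station with the round lens barrel (32 mm across, looking across the track; station 80 mm high, 50 mm wide, behind the track); 21 mm above the bench, 62 mm to the far side of the track's middle line. The carriage is in the notch when its origin is level with this point along the track's y; axes parallel to the track's
- lamp_station_notch (a point): the same point of the other station, with a flat rectangular white lamp panel 60 x 44 mm; it has an equal notch. The two stations stand on opposite sides of the carriage's start and may be either way round
- cup: lidded specimen cup, 58 mm across the lid, 62 mm high, standing loose in the carriage's tray (tray floor 23 mm above the bench, rim 12 mm high outside, inner diameter 55 mm, about 2.5 mm play round the cup's foot); origin at the centre of its underside, z up
- tray_floor (a point): centre of the tray's inner floor on the carriage, 23 mm above the bench, where the cup stands
- beaker: bystander: clear beaker, 55 mm across, 73 mm high, behind the track; origin under its centre
- dropper: bystander: brown dropper bottle, 30 mm across, 89 mm high, behind the track; origin under its centre
- roll: bystander: roll of labels, 63 x 80 x 30 mm, past the left end of the track; origin under its centre
- spare_cup: bystander: second lidded specimen cup, 58 mm across, 62 mm high, standing on the bench past the right end of the track; origin under its centre
- marker: bystander: marker pen, 136 mm long (own y), 18 mm high, lying in front of the track; origin under its centre
- roller (a joint): spring roller on the carriage's far side, at carriage y = 0; m pressed in: 0 free or in a notch, 0.0045 on a post. 18 to 9 mm before a notch centre it climbs a post: the push jumps to 6-9 N, then falls. From about 5 mm before, the carriage leaps into the notch by itself and the push drops to zero. Pushed on from there the push jumps to 6-9 N again as it climbs out; it can be pushed back
Things that resemble listed ones, but are neither listed nor needed, are in the scene too. Leave any orange look-alike of the part that bears lens_station_notch alone.

How it is judged:
By the outcome, as a careful person would: the job done as asked, in the order asked, and still so for the second after the job is handed in, with the robot touching nothing.
It also fails if it takes over 45 s, if anything falls off the work surface, if the arm or the gripper's body presses on something with over 40 N, if the wrist force passes 120 N, or if a joint passes its speed limit or range.

## Robot

A 6-joint arm with a two-finger parallel gripper is mounted at the origin on a cart in front of the work surface, level with it; the furniture and walls round the work are solid. World frame = base frame: x ahead of the robot, y to its left, z up, the work surface at z = 0. Lengths are in m, angles in degrees, forces in N, time in s.
With the tool pointing down it reaches from about 0.4 to 0.825 m from the base axis. Payload 7 kg.
Tool frame: the origin (TCP) lies midway between the tips of the shut fingers; the grasp point (between the pads) lies 19 mm behind it; z points along the fingers, y is the line along which they close (so a half turn about z gives the same grasp; the last joint's range is limited). The gripper opens to 88 mm and grips with 3 to 60 N. Pads are 19 mm wide; open, the fingers measure 130 mm over their backs; the gripper's body (78 mm by 193 mm) begins 47 mm behind the grasp point.
Start: joints at [87.21, 20.546, 0.682, 0, -70.136, -16.507], TCP at [0.223, 0.637, 0.227] pointing down, gripper open.
Joint ranges: [-176.03, 176.03], [-82.01, 121.73], [-58.28, 71.71], [-173.87, 95.51], [-174.79, -0.11], [-173.66, 173.66]. Speed limits (degrees/s): [136.94, 136.94, 172.46, 180, 180, 180].

## Interface

Orientations are given as [roll, pitch, yaw] about the fixed x, y, z axes, in that order (R = Rz(yaw) Ry(pitch) Rx(roll)).
In Python, from plant import telemetry, viewer, workorder gives the robot as it stands. The module is installed in compiled form; this text tells all that it offers.
- The arm moves only by the tool carry_out, never from a script. Its argument "rows" is a list of rows, each a list of 6 numbers: the shift along the tool's x, y, z in m, then the turn, a rotation vector about the tool's x, y, z in rad. In form: [[tx, ty, tz, ax, ay, az], ...]. A call has 1 to 8 rows; each row is the pose to reach, as a shift and turn from the pose commanded when the call began, along the tool's axes at that moment; what a row does not reach only later rows make up. A row lasts 1/8 s, in which the tool goes at most 62.5 mm and 10.7 degrees, less where a joint would pass 70% of its speed; a pose out of reach is approached as far as the arm can. A call with a gripper value outside its range is refused whole. "grip" is the gripper's target within -1 to 1 (fully open at 1, half-way at 0, shut at -1), set as the call begins (left out, the last holds). The fingers move at their own pace and stop on an object; the grip force is fixed at half the most. Time passes only in rows, so rows that repeat a pose let the fingers close. It gives the time, the measured TCP pose, the force, the opening and the grip force at its end, in the units of the state.
- telemetry.get_obs(): the state, without advancing time (a new reading comes with each control period).
- viewer.snapshot(name): name is "scene" or "top"; returns the picture (480x640x3 uint8, red, green, blue); there is no depth.
- viewer.camera_info(name): a dict with "intrinsics" (3x3 intrinsics, pixels), "k1" (the pictures are not rectified: a ray, as slopes to the right and down, at radius r is drawn at 1 + k1 r^2 times it, then the intrinsics apply), "extrinsics" (4x4, takes a point from camera to world coordinates). Camera axes: x right, y down, z forward; pixel columns grow to the right and rows downward; lengths in m; the calibration is good to about 2 mm. A picture is of the moment at which its call begins. camera_info takes no time and is no camera call.
- workorder.close_job(): hands the job in; it is judged then, once.
The state is a dict: "clock": time; "joint_pos": joint angles; "qvel": joint speeds; "tau": joint torques, N m; "tool_pos": TCP position; "orientation": TCP orientation; "force": force on the tool from outside, world axes, zero at the start; "moment": the same for the moment, N m; "opening": finger opening in m; "gripper_force": force on a finger pad.
Only numpy, scipy, OpenCV 4.12 (cv2) and the standard library are available. Lean on these libraries where they do the work, as an engineer would, in place of code of your own. Each camera call takes 0.05 s, during which the arm holds its last target. There are 200 camera calls.

## Working session

There is one attempt and no reset: what is moved stays moved. The work goes in short steps, Python scripts to look and compute and a tool call to move; the robot and the scene stay as the last step left them, time stands still between calls to the robot, and variables do not carry over. Pictures are saved under pics/ and viewed, at most 10 in all, crops included, and the job is handed in when it is done.

Besides the shell and the picture viewer there is one more tool, called after "Request:" in YAML: its name, and indented under it one key for each argument. carry_out: Moves the arm, as the interface text tells. Its arguments: {"type":"object","properties":{"rows":{"type":"array"},"grip":{"type":"number"}},"required":["rows"]}

```bash
mkdir -p pics
cat > h.py <<'E'
import numpy as np, cv2
from plant import telemetry, viewer, workorder
def ray(n,u,v):
    c=viewer.camera_info(n);K=np.array(c["intrinsics"]);E=np.array(c["extrinsics"])
    d=cv2.undistortPoints(np.array([[[u,v]]],float),K,np.array([c["k1"],0,0,0,0],float))[0,0]
    return E[:3,3],E[:3,:3]@np.array([d[0],d[1],1])
def pl(n,u,v,z):
    o,d=ray(n,u,v);return (o+d*(z-o[2])/d[2]).round(4)
def proj(n,p):
    c=viewer.camera_info(n);K=np.array(c["intrinsics"]);E=np.linalg.inv(np.array(c["extrinsics"]))
    return cv2.projectPoints(np.array([p],float),cv2.Rodrigues(E[:3,:3])[0],E[:3,3],K,np.array([c["k1"],0,0,0,0],float))[0].ravel().round(1)
def snap(n,f):
    im=viewer.snapshot(n);cv2.imwrite(f"pics/{f}.png",im[:,:,::-1]);return im
E
python3 - <<'E'
from h import *
for n in("scene","top"):
    snap(n,n+"0");c=viewer.camera_info(n);print(n,c["k1"],np.array(c["extrinsics"]).round(3).tolist())
print(telemetry.get_obs())
E
```

```text
scene 0.026855535394723032 [[0.744, -0.445, 0.499, -0.01], [-0.668, -0.499, 0.552, -0.611], [0.004, -0.744, -0.668, 0.832], [0.0, 0.0, 0.0, 1.0]]
top -0.08289645009707461 [[0.006, -0.995, 0.098, 0.418], [-1.0, -0.005, 0.013, 0.007], [-0.012, -0.098, -0.995, 1.508], [0.0, 0.0, 0.0, 1.0]]
{'clock': 0.1, 'joint_pos': array([ 8.72122538e+01,  2.05879751e+01,  6.40503607e-01, -1.72590698e-02,
       -7.01375632e+01, -1.65063709e+01]), 'qvel': array([-0.05551676, -0.08148033,  0.10503089, -0.06283068,  0.001812  ,
        0.06224254]), 'tau': array([-1.30399680e-03, -5.84166312e+01,  2.93749040e+01,  7.01554477e+00,
        1.01232881e-02, -4.22094922e-05]), 'tool_pos': array([0.22292174, 0.63666706, 0.22572187]), 'orientation': array([ 1.79913859e+02, -8.60542459e-03, -1.92999867e+01]), 'force': array([ 0.33678307,  0.36238887, -0.57994998]), 'moment': array([-0.04110736,  0.004193  ,  0.02924962]), 'gripper_force': 0.0, 'opening': 0.08776877079022988}
```

View pics/scene0.png

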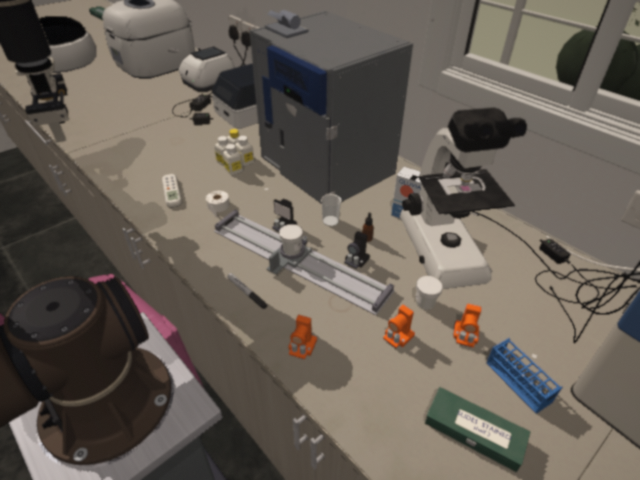

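View pics/top0.png

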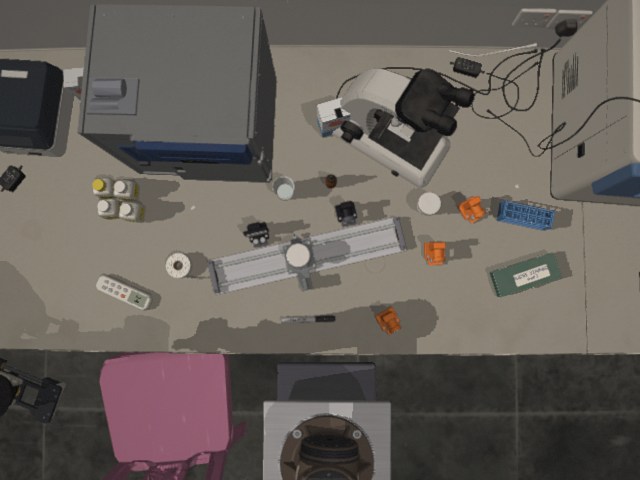

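The scene picture shows the track from about (225,220) to (385,298), with the cup and carriage at (290,240). One black station stands at (284,212) with a pale panel, another at (358,248). Candidates for the lens station are black (284,212), black (358,248), and the orange look-alikes (303,337), (400,327) and (468,325). I'll check with a close crop.

Run:
```python
import cv2,numpy as np
a=cv2.imread("pics/scene0.png")[180:315,205:405];b=cv2.imread("pics/top0.png")[190:305,200:420]
a=cv2.resize(a,(600,405),interpolation=cv2.INTER_CUBIC);cv2.imwrite("pics/c1.png",cv2.convertScaleAbs(a,alpha=1.4))
b=cv2.resize(b,(792,414),interpolation=cv2.INTER_CUBIC);cv2.imwrite("pics/c2.png",cv2.convertScaleAbs(b,alpha=1.3))
```

```text
(no output)
```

View pics/c1.png

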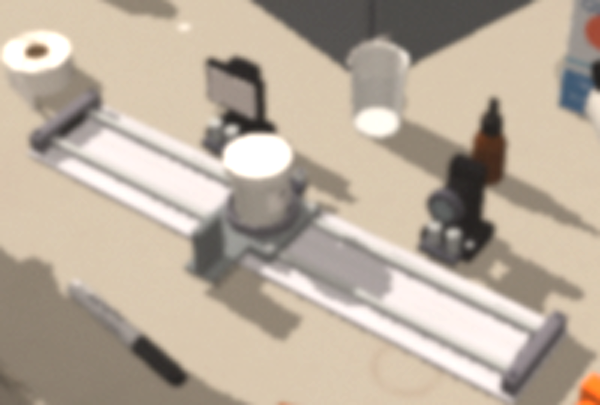

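View pics/c2.png

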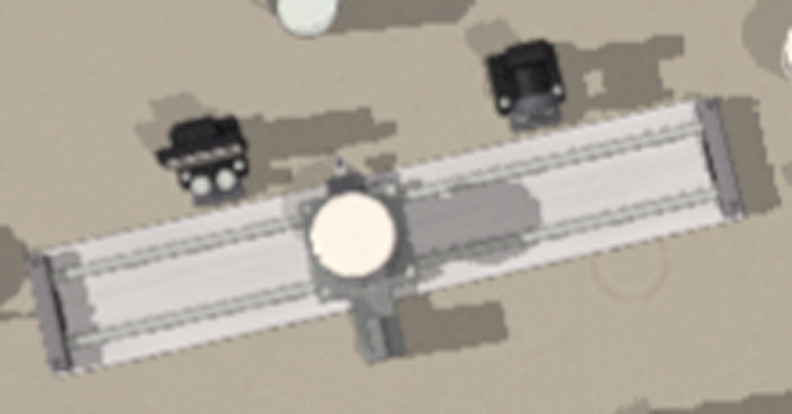

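The crops show the lamp panel on the left station and the round lens barrel on the right one, at crop 1 (443,205), i.e. scene (353,248). The lens station is to the right (-y). The tab is at top crop (377,340).

Run:
```python
from h import *
T=lambda u,v,z:pl("top",200+(u+.5)/3.6-.5,190+(v+.5)/3.6-.5,z)
S=lambda u,v,z:pl("scene",205+(u+.5)/3-.5,180+(v+.5)/3-.5,z)
L=T(50,311,.024);R=T(727,156,.024);d=R-L;yaw=np.degrees(np.arctan2(d[0],-d[1]));print("ends",L,R,np.linalg.norm(d),"yaw",yaw)
e=[T(45,250,.006),T(700,98,.006),T(65,372,.006),T(742,217,.006)];print(e)
for a,b in((0,1),(2,3)):
  q=e[b]-e[a];print(np.degrees(np.arctan2(q[0],-q[1])))
for p in [("cup top",T(353,234,.085)),("tab top mid",T(377,348,.065)),("posts lamp top",T(213,182,.03)),("bolts lens",T(530,96,.02)),("bolts lamp",T(212,172,.02)),("barrel front top",T(535,105,.06)),("posts lens scene",S(441,234,.03)),("cup top scene",S(257,158,.085)),("tab scene",S(208,230,.065)),("lamp posts scene",S(222,130,.03))]:
  th=np.radians(yaw);c=(L+R)/2;v=p[1]-c;print(p, "trk x,y",round(v[0]*np.cos(th)+v[1]*np.sin(th),4),round(-v[0]*np.sin(th)+v[1]*np.cos(th),4))
```

```text
ends [0.4618 0.2853 0.024 ] [ 0.5728 -0.1874  0.024 ] 0.48555771026727607 yaw 13.214844618594556
[array([0.5055, 0.2932, 0.006 ]), array([ 0.616 , -0.1709,  0.006 ]), array([0.4194, 0.2771, 0.006 ]), array([ 0.5314, -0.2   ,  0.006 ])]
13.392497753751103
13.21106434276992
('cup top', array([0.5128, 0.0712, 0.085 ])) trk x,y 0.0007 0.0227
('tab top mid', array([0.4371, 0.0552, 0.065 ])) trk x,y -0.0766 0.0244
('posts lamp top', array([0.5523, 0.1717, 0.03  ])) trk x,y 0.0621 0.1115
('bolts lens', array([ 0.615 , -0.0496,  0.02  ])) trk x,y 0.0726 -0.1183
('bolts lamp', array([0.5602, 0.1736, 0.02  ])) trk x,y 0.0703 0.1115
('barrel front top', array([ 0.6035, -0.0515,  0.06  ])) trk x,y 0.061 -0.1175
('posts lens scene', array([ 0.5995, -0.0553,  0.03  ])) trk x,y 0.0562 -0.1203
('cup top scene', array([0.5088, 0.0677, 0.085 ])) trk x,y -0.004 0.0202
('tab scene', array([0.4399, 0.0452, 0.065 ])) trk x,y -0.0762 0.014
('lamp posts scene', array([0.5477, 0.1674, 0.03  ])) trk x,y 0.0567 0.1084
```

Request:
carry_out:
  rows:
    - [0.033,0.038,0,0,0,-0.071]
    - [0.066,0.076,0,0,0,-0.142]
    - [0.098,0.114,0,0,0,-0.213]
    - [0.131,0.152,0,0,0,-0.284]
    - [0.164,0.19,0,0,0,-0.355]
    - [0.197,0.229,0,0,0,-0.425]
    - [0.229,0.267,0,0,0,-0.496]
    - [0.262,0.305,0,0,0,-0.567]
  grip: -1

```text
clock: 1.1
tool_pos: [0.3697, 0.2609, 0.2265]
orientation: [-180.0, 0.0, 13.3]
force: [0.8, -0.4, 0.3]
opening: 0.013
gripper_force: 0.0
```

Request:
carry_out:
  rows:
    - [0.005,0.035,0.02,0,0,0]
    - [0.01,0.075,0.045,0,0,0]
    - [0.016,0.115,0.07,0,0,0]
    - [0.021,0.15,0.095,0,0,0]
    - [0.023,0.16,0.106,0,0,0]
    - [0.023,0.16,0.106,0,0,0]
    - [0.023,0.16,0.106,0,0,0]

```text
clock: 1.98
tool_pos: [0.4289, 0.113, 0.1213]
orientation: [-180.0, -0.1, 13.2]
force: [-0.4, 0.1, -0.2]
opening: 0.0005
gripper_force: 0.0
```

Run:
```python
from h import *
o=telemetry.get_obs();print(o["tool_pos"],o["orientation"],o["force"],o["opening"])
a=snap("scene","s1");t=snap("top","t1")
p=o["tool_pos"];print(proj("scene",p),proj("top",p))
a=cv2.resize(a[160:310,205:405],(600,450),interpolation=cv2.INTER_CUBIC);cv2.imwrite("pics/c3.png",cv2.convertScaleAbs(a[:,:,::-1],alpha=1.4))
```

```text
[0.42886406 0.11298507 0.12125635] [-1.79981686e+02 -6.28855735e-02  1.32263630e+01] [-0.38866823  0.09332952 -0.24834449] 0.0005129321039421821
[250.9 226.1] [278.8 289.3]
```

View pics/c3.png

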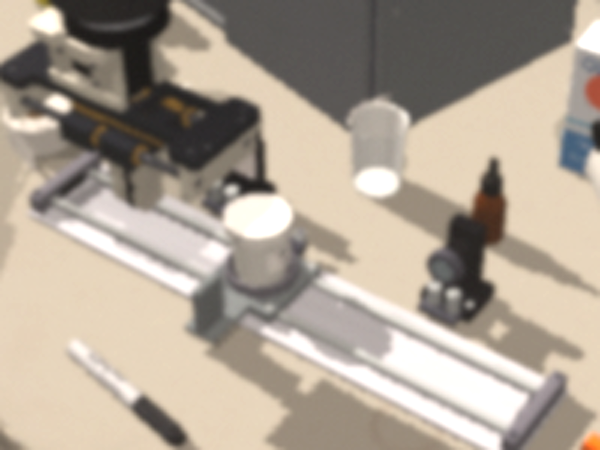

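The crop shows the shut fingertips at (138,198), left of the tab at (208,300) and clear of the carriage and cup. Next I descend.

Request:
carry_out:
  rows:
    - [0,0,0.025,0,0,0]
    - [0,0,0.05,0,0,0]
    - [0,0,0.072,0,0,0]
    - [0,0,0.08,0,0,0]
    - [0,0.005,0.08,0,0,0]
    - [0,0.01,0.08,0,0,0]
    - [0,0.015,0.08,0,0,0]
    - [0,0.02,0.08,0,0,0]

```text
clock: 3.08
tool_pos: [0.4334, 0.0923, 0.041]
orientation: [-180.0, -0.1, 13.2]
force: [-0.7, 0.1, 0.7]
opening: 0.0003
gripper_force: 0.0
```

Request:
carry_out:
  rows:
    - [0,0.003,0,0,0,0]
    - [0,0.006,0,0,0,0]
    - [0,0.009,0,0,0,0]
    - [0,0.012,0,0,0,0]

```text
clock: 3.58
tool_pos: [0.4358, 0.0808, 0.0406]
orientation: [180.0, 0.0, 13.2]
force: [0.5, 0.6, -0.3]
opening: 0.0004
gripper_force: 0.0
```

Request:
carry_out:
  rows:
    - [0,0.003,0,0,0,0]
    - [0,0.006,0,0,0,0]
    - [0,0.009,0,0,0,0]
    - [0,0.012,0,0,0,0]

```text
clock: 4.08
tool_pos: [0.4386, 0.0692, 0.0406]
orientation: [-180.0, -0.0, 13.2]
force: [-0.9, 1.9, -0.4]
opening: 0.0005
gripper_force: 1.1
```

Request:
carry_out:
  rows:
    - [0,0.003,0,0,0,0]
    - [0,0.006,0,0,0,0]
    - [0,0.009,0,0,0,0]
    - [0,0.012,0,0,0,0]

```text
clock: 4.58
tool_pos: [0.4414, 0.0574, 0.0406]
orientation: [-180.0, -0.0, 13.2]
force: [0.7, 1.2, -0.9]
opening: 0.0004
gripper_force: 1.0
```

```bash
cat >> h.py <<'E'
def lid(im,box):
    u0,v0,u1,v1=box;g=im[v0:v1,u0:u1].astype(int);m=((g.min(2)>185)).astype(np.uint8)
    n,l,s,c=cv2.connectedComponentsWithStats(m);return [(s[i][4],(c[i]+[u0,v0]).round(1).tolist(),s[i][:4].tolist()) for i in range(1,n) if s[i][4]>60]
E
python3 - <<'E'
from h import *
a=snap("scene","s2");b=cv2.imread("pics/scene0.png")[:,:,::-1]
print(lid(b,(230,215,380,290)));print(lid(a,(230,215,380,290)))
o=telemetry.get_obs();print(o["tool_pos"])
a=cv2.resize(a[190:310,245:405],(640,480),interpolation=cv2.INTER_CUBIC);cv2.imwrite("pics/c4.png",cv2.convertScaleAbs(a[:,:,::-1],alpha=1.4))
E
```

```text
[(np.int32(191), [290.3, 231.5], [51, 11, 20, 12])]
[(np.int32(62), [330.2, 220.1], [95, 2, 11, 7]), (np.int32(71), [320.0, 282.3], [76, 60, 32, 15]), (np.int32(214), [353.9, 284.0], [111, 60, 33, 15])]
[0.44135407 0.05711816 0.0405757 ]
```

View pics/c4.png

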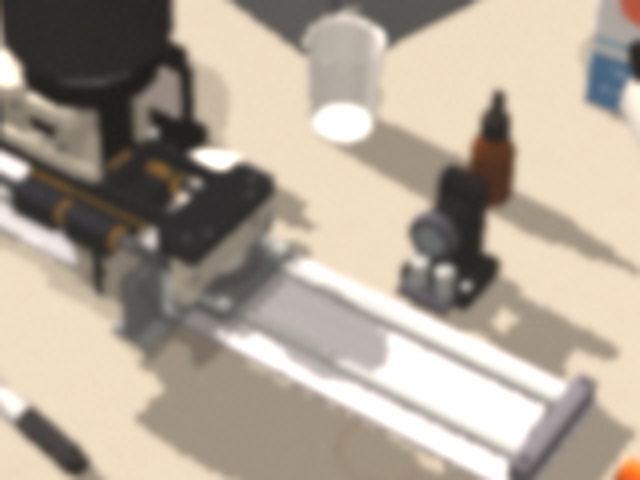

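The crop shows the fingers behind the tab at (143,275), the cup still riding along under the gripper edge, and the lens station at (440,240). The carriage has moved about 22 mm, with about 118 mm to go.

Request:
carry_out:
  rows:
    - [0,0.004,0,0,0,0]
    - [0,0.009,0,0,0,0]
    - [0,0.014,0,0,0,0]
    - [0,0.019,0,0,0,0]
    - [0,0.024,0,0,0,0]
    - [0,0.03,0,0,0,0]
    - [0,0.036,0,0,0,0]
    - [0,0.042,0,0,0,0]

```text
clock: 5.62
tool_pos: [0.4511, 0.0163, 0.0406]
orientation: [-180.0, -0.0, 13.2]
force: [0.2, 2.7, 0.6]
opening: 0.0004
gripper_force: 1.1
```

Request:
carry_out:
  rows:
    - [0,0.006,0,0,0,0]
    - [0,0.012,0,0,0,0]
    - [0,0.018,0,0,0,0]
    - [0,0.023,0,0,0,0]
    - [0,0.028,0,0,0,0]
    - [0,0.033,0,0,0,0]
    - [0,0.037,0,0,0,0]
    - [0,0.04,0,0,0,0]

```text
clock: 6.62
tool_pos: [0.4601, -0.0225, 0.0406]
orientation: [180.0, -0.0, 13.2]
force: [1.1, 2.1, 0.4]
opening: 0.0008
gripper_force: 1.1
```

Run:
```python
from h import *
o=telemetry.get_obs();print(o["tool_pos"],o["force"])
a=snap("scene","s3")
a=cv2.resize(a[190:310,245:405],(640,480),interpolation=cv2.INTER_CUBIC);cv2.imwrite("pics/c5.png",cv2.convertScaleAbs(a[:,:,::-1],alpha=1.4))
```

```text
[ 0.4600537  -0.0225319   0.04060497] [1.13316631 2.10896465 0.3947663 ]
```

View pics/c5.png

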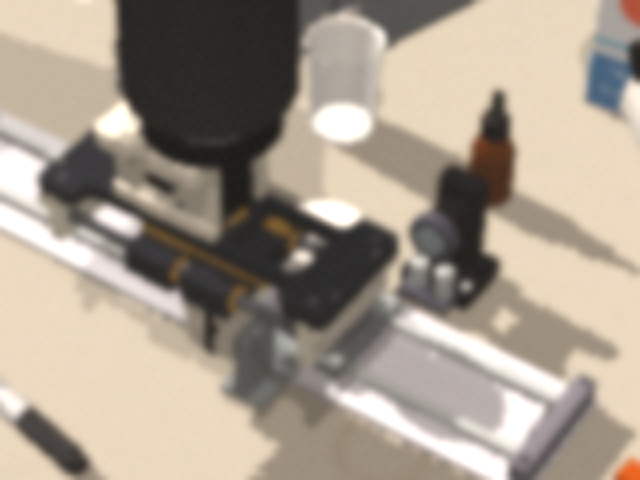

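The crop shows the tab at (258,330) with the carriage and cup following upright, now about 35 mm short of the lens station notch. Continuing in small steps and watching the force.

Request:
carry_out:
  rows:
    - [0,0.002,0,0,0,0]
    - [0,0.004,0,0,0,0]
    - [0,0.006,0,0,0,0]
    - [0,0.008,0,0,0,0]
    - [0,0.01,0,0,0,0]

```text
clock: 7.3
tool_pos: [0.462, -0.0322, 0.0405]
orientation: [-180.0, 0.0, 13.2]
force: [-1.4, 2.7, -0.3]
opening: 0.0003
gripper_force: 1.1
```

Request:
carry_out:
  rows:
    - [0,0.002,0,0,0,0]
    - [0,0.004,0,0,0,0]

```text
clock: 7.55
tool_pos: [0.463, -0.0361, 0.0405]
orientation: [-180.0, 0.0, 13.2]
force: [-0.6, 2.0, 0.3]
opening: 0.0006
gripper_force: 1.1
```

Request:
carry_out:
  rows:
    - [0,0.0015,0,0,0,0]
    - [0,0.003,0,0,0,0]

```text
clock: 7.8
tool_pos: [0.4637, -0.039, 0.0405]
orientation: [-180.0, 0.0, 13.2]
force: [-0.9, 2.1, 0.2]
opening: 0.0006
gripper_force: 1.1
```

Request:
carry_out:
  rows:
    - [0,0.0015,0,0,0,0]
    - [0,0.003,0,0,0,0]

```text
clock: 8.05
tool_pos: [0.4644, -0.0419, 0.0405]
orientation: [180.0, 0.0, 13.2]
force: [-2.0, 2.5, 0.1]
opening: 0.0001
gripper_force: 1.1
```

Request:
carry_out:
  rows:
    - [0,0.0015,0,0,0,0]
    - [0,0.003,0,0,0,0]

```text
clock: 8.3
tool_pos: [0.4651, -0.0447, 0.0405]
orientation: [-180.0, 0.0, 13.2]
force: [-2.3, 6.6, 1.0]
opening: 0.0004
gripper_force: 3.2
```

Request:
carry_out:
  rows:
    - [0,0.0015,0,0,0,0]
    - [0,0.003,0,0,0,0]

```text
clock: 8.55
tool_pos: [0.4657, -0.0472, 0.0405]
orientation: [-180.0, 0.0, 13.2]
force: [-3.2, 5.6, 1.2]
opening: 0.0004
gripper_force: 3.6
```

The climb has begun, about 16 mm before the notch.

Request:
carry_out:
  rows:
    - [0,0.0015,0,0,0,0]
    - [0,0.003,0,0,0,0]

```text
clock: 8.8
tool_pos: [0.4664, -0.0503, 0.0405]
orientation: [-180.0, 0.0, 13.2]
force: [-1.1, 4.5, 1.5]
opening: 0.0004
gripper_force: 2.4
```

Request:
carry_out:
  rows:
    - [0,0.001,0,0,0,0]
    - [0,0.002,0,0,0,0]

```text
clock: 9.05
tool_pos: [0.4669, -0.0525, 0.0405]
orientation: [180.0, 0.0, 13.2]
force: [-1.8, 3.4, 0.3]
opening: 0.0006
gripper_force: 1.5
```

Request:
carry_out:
  rows:
    - [0,0.001,0,0,0,0]
    - [0,0.002,0,0,0,0]

```text
clock: 9.3
tool_pos: [0.4674, -0.0547, 0.0405]
orientation: [180.0, 0.0, 13.2]
force: [-1.2, 1.0, 0.8]
opening: 0.0003
gripper_force: 0.7
```

Request:
carry_out:
  rows:
    - [0,0.001,0,0,0,0]

```text
clock: 9.43
tool_pos: [0.4677, -0.0556, 0.0405]
orientation: [180.0, 0.0, 13.2]
force: [-0.1, 0.1, -0.9]
opening: 0.0007
gripper_force: 0.3
```

Request:
carry_out:
  rows:
    - [0,0.001,0,0,0,0]

```text
clock: 9.55
tool_pos: [0.4682, -0.0565, 0.0407]
orientation: [180.0, -0.0, 13.2]
force: [0.4, -0.3, 0.3]
opening: 0.0004
gripper_force: 0.0
```

Contact is gone (pad force 0), so it has leapt into the notch. Next I back off, rise and look.

Request:
carry_out:
  rows:
    - [0,-0.008,0,0,0,0]
    - [0,-0.025,0,0,0,0]
    - [0,-0.04,-0.01,0,0,0]
    - [0,-0.05,-0.05,0,0,0]
    - [-0.01,-0.08,-0.1,0,0,0]
    - [-0.01,-0.13,-0.13,0,0,0]
    - [-0.01,-0.18,-0.15,0,0,0]
    - [-0.01,-0.23,-0.15,0,0,0]

```text
clock: 10.55
tool_pos: [0.4058, 0.1679, 0.1935]
orientation: [-179.8, -0.3, 13.2]
force: [2.0, -0.7, -0.8]
opening: 0.0005
gripper_force: 0.0
```

Run:
```python
from h import *
o=telemetry.get_obs();print(o["tool_pos"],o["force"])
a=snap("scene","s4");t=snap("top","t4")
f=lambda i,s:cv2.convertScaleAbs(cv2.resize(i,s,interpolation=cv2.INTER_CUBIC)[:,:,::-1],alpha=1.35)
cv2.imwrite("pics/c6.png",np.vstack([f(a[200:312,245:405],(400,280)),f(t[190:302,250:410],(400,280))]))
```

```text
[0.40576358 0.16791898 0.19350377] [ 1.99262126 -0.73112097 -0.76967785]
```

View pics/c6.png

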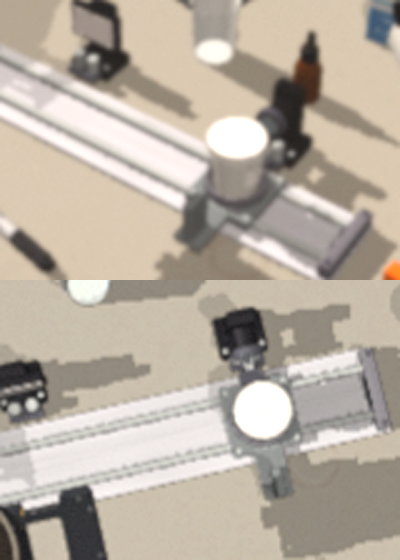

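The cup is upright on the carriage at (263,410), level with the lens station at (247,355) and the arm is clear. I'll check the number, then hand in if it fits.

Run:
```python
from h import *
p=pl("top",250+263/2.5,190+130/2.5,.085)-[.5173,.049,0];y=-p[0]*.2286+p[1]*.9735;print(y)
if abs(y+.118)<.006: print(workorder.close_job())
```

```text
-0.11932167000000002
the job is handed in; nothing more can be done
None
```

The carriage is in the lens-barrel station's notch: the push force dropped to zero as it leapt in, and the last picture puts it within about 1–2 mm of the notch, with the cup upright in its tray. The arm is clear and the job was handed in at about 10.7 s.

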